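# Reset a floodlight's gear box and hold its cover down on the locating pin

### The arm

A 6-joint arm with a two-finger parallel gripper is mounted at the origin on the work surface. World frame = base frame: x ahead of the robot, y to its left, z up, the work surface at z = 0. Lengths are in m, angles in rad, forces in N, time in s.
With the tool pointing down it reaches from about 0.25 to 0.775 m from the base axis. Payload 4 kg.
Tool frame: the origin (TCP) lies where the fingers leave the gripper's body, on its centre line; the fingertips stand 97 mm ahead of it and the grasp point (between the pads) lies 78 mm ahead of it; z points along the fingers, x is the direction in which the jaws open and shut, and the axes are right-handed (so a half turn about z gives the same grasp; the last joint's range is limited). The gripper opens to 94 mm and grips with 3 to 60 N. Pads are 16 mm wide; open, the fingers measure 119 mm over their backs; the gripper's body (75 mm by 177 mm) begins 78 mm behind the grasp point.
Start: joints at [-1.414, 0.087, 1.371, -0, 1.684, -0.103], TCP at [0.141, -0.532, 0.303] pointing down, gripper open.
Joint ranges: [-3.1, 3.1], [-0.76, 2.03], [0.27, 2.55], [-1.08, 4.22], [0.17, 2.65], [-2.57, 2.57]. Speed limits (rad/s): [2.79, 2.79, 3.14, 3.14, 3.14, 3.14].

### API

Orientations are given as [roll, pitch, yaw] about the fixed x, y, z axes, in that order (R = Rz(yaw) Ry(pitch) Rx(roll)).
In Python, from bench import * gives the robot as it stands.
- The arm moves only by the tool jog_arm, never from a script. Its argument "moves" is a list of rows, each a list of 7 numbers: the turn, a rotation vector about the world's x, y, z in rad, then the shift along the world's x, y, z in mm, then the finger opening in mm, from 0 to 94. In form: [[rx, ry, rz, tx, ty, tz, fingers], ...]. A call has 1 to 12 rows; each row shifts and turns the commanded pose from where the row before left it; what a row does not reach is not made up. A row lasts 1/8 s, in which the tool goes at most 62.5 mm and 10.7 degrees, less where a joint would pass 70% of its speed; a pose out of reach is approached as far as the arm can. A call is refused whole if a number of a shift passes 62.5 or a number of a turn 0.188, either way. A call with a gripper value outside its range is refused whole. The fingers move at their own pace and stop on an object; the grip force is fixed at half the most. Time passes only in rows, so rows that do not move let the fingers close. It gives the time, the measured TCP pose, the force and the opening at its end, in the units of the state.
- get_obs(): the state, without advancing time (a new reading comes with each control period).
- snapshot(name): name is "side" or "top" or "wrist"; returns the picture (480x640x3 uint8, red, green, blue); there is no depth.
- get_calibration(name): a dict with "camera_matrix" (3x3 intrinsics, pixels), "R" (3x3) and "t" (3): a world point X has camera coordinates R X + t. Camera axes: x right, y down, z forward; pixel columns grow to the right and rows downward; lengths in m; the calibration is good to about 2 mm. A picture is of the moment at which its call begins: read the wrist's pose just before it. get_calibration takes no time and is no camera call; for the wrist camera it gives the pose at the moment of the call.
- close_job(): hands the job in, once; it reports no verdict.
Trained networks look in the newest picture that a camera, given by its name, has taken for a name from the list of things; names that differ only in an ending like _2 or _b are one class to them, and where a whole thing is asked for, a point or a joint stands for the part that bears it (a point fixed in the world has none). Each returns a list of dicts, best first, with "conf" (0 to 1); they miss things now and then, are a little off and sometimes report something else, mostly with a low value. They report only what shows in the picture. A call takes as long as a camera call. They do not tell look-alikes from the thing itself.
- look_for(label, camera): "bbox" ([left, top, right, bottom] in pixels, round what is visible of it).
The state is a dict: "time": time; "joint_positions": joint angles; "qvel": joint speeds; "joint_torque": joint torques, N m; "tool_pos": TCP position; "ee_rot": TCP orientation; "wrist_force": force on the tool from outside, world axes, zero at the start; "wrist_torque": the same for the moment, N m; "width": finger opening in m.
Only numpy, scipy, OpenCV 4.12 (cv2) and the standard library are available. Lean on these libraries where they do the work, as an engineer would, in place of code of your own. Each camera call takes 0.05 s, during which the arm holds its last target.

### The job

Service the open gear box of the ship's floodlight: press the reset button inside it fully down and release it, then lay the loose cover square on the box, slide it along until it drops onto the locating pin underneath, and press it down flush on the rim against the spring. Finish while holding it pressed fully down, ready for a mate to do up the latches: do not let go, the spring would lift it. Leave the ring, the jar and the wrench where they are.

Things in the scene. Friction and masses are not known exactly. Their poses are not given: they have to be found in the camera images.
- box: Grey open-topped steel gear box fixed to the bench, 170 (its x) x 120 (its y) x 70 mm high, walls and floor 6 mm, at any yaw. Origin on the bench under its centre. Latches lie flat on its long sides. Inside it stand a black reset button and, near the middle, the steel locating pin with a sprung white collar round it.
- box_mouth (a point): Centre of the mouth, at rim height (70 mm). The pin (10 mm diameter, tip 10 mm above the rim, its last 3 mm tapering to 5 mm) is upright on the box's long centre line (y = 0), but clamped in a slot: it may stand anywhere within 7 mm of this point along the box's x. Its exact place is not reported: see it from above, or find it by sliding.
- reset_button_top (a point): Centre of the top face of the black round reset button (24 mm diameter) inside the box, 50 mm from the box's centre along its +x and at y = 0. It is pressed straight down.
- reset_button (a joint): Travel of the reset button: 0 released, 0.006 m fully down; about 5 N needed at the bottom; springs back.
- interlock (a joint): Downward travel of the sprung collar (22 mm diameter) round the pin: 0 at rest, its top 5 mm above the rim; 0.005 m with the cover flush on the rim. The spring pushes up with 5.5 N at rest, 10 N at 0.005 m, more than the cover's weight: unpressed, the cover on the pin stands 5 mm above the rim; on the tip, 10 mm.
- cover_grip (a point): Middle of the grip block, 33 mm above the cover's underside. The cover is a loose grey plate 190 (its x) x 136 (its y) x 6 mm, 0.25 to 0.4 kg, lying on the bench grip up. The block is 60 mm long along the cover's x, 24 mm across (its y), from 6 to 48 mm above the underside: pinch it from above across the 24 mm. Axes are the cover's.
- cover_bore (a point): Mouth of the blind bore (12 mm diameter, 18 mm deep) in the cover's underside, at its centre under the grip; it goes over the pin, either way round. The plate is larger than the box by 10 mm at each end and 8 mm at each side, so it covers the rim wherever the pin is. Axes are the cover's.
- trim_ring: Aluminium ring, 140 mm outer diameter, 30 mm high, lying on the bench; a bystander. Origin under its centre.
- jar: White jar 66 mm diameter, 90 mm high, standing on the bench; a bystander. Origin under its centre.
- wrench: Steel wrench 170 mm long lying on the bench; a bystander.
Not all that is in view belongs to the job. Leave any purple or turquoise look-alike of the part that bears cover_grip alone.

How it is judged:
On the way, in this order (a step that is already met when the one before it is completed fails the run):
1. the reset button is pressed fully down (value of joint reset_button above 0.005 m), for 0.05 s.
2. the reset button is released (value of joint reset_button below 0.001 m), for 0.1 s.
3. the cover has dropped over the pin (x of cover_bore in the frame of box between -0.013 and 0.013 m and y of cover_bore in the frame of box between -0.006 and 0.006 m and z of cover_bore in the frame of box between 0.06 and 0.0775 m), for 0.05 s.
At the end, for the whole second after the job is handed in: The cover is on the pin, flush on the rim within 1.5 mm, level within 0.04 rad, square with the box within 0.12 rad and centred within 13 mm along, 6 mm across; the collar is pressed 3.5 mm or more, the button released, the gripper still on the cover with over 2 N (x of cover_bore in the frame of box between -0.013 and 0.013 m and y of cover_bore in the frame of box between -0.006 and 0.006 m and z of cover_bore in the frame of box between 0.067 and 0.0715 m and angle between cover_bore's own z axis and vertical below 0.04 rad and angle between the x axis of cover_bore and the x axis of box, either way round below 0.12 rad and value of joint interlock above 0.0035 m and value of joint reset_button below 0.001 m and contact force between the fingers and cover above 2 N); the arm keeps its last pose, push and grip.
It fails at once if the ring, the jar or the wrench is moved more than 30 mm (distance of any of trim_ring, jar, wrench from where it was at the start of the episode above 0.03 m).
It fails at once if the jar is knocked over (angle between jar's own z axis and vertical above 0.5 rad).
It also fails if it takes over 61 s, if anything falls off the work surface, if the arm or the gripper's body presses on something with over 40 N, if the wrist force passes 120 N, or if a joint passes its speed limit or range.

## Working session

There is one attempt and no reset: what is moved stays moved. The work goes in short steps, Python scripts to look and compute and a tool call to move; the robot and the scene stay as the last step left them, time stands still between calls to the robot, and variables do not carry over. Pictures are saved under pics/ and viewed, and the job is handed in when it is done.

Besides the shell and the picture viewer there is one more tool, called after ">>>" as name(argument=value, ...), one argument or row to a line, values as JSON. jog_arm: Moves the arm, as the interface text tells. Its arguments: {"type":"object","properties":{"moves":{"type":"array","items":{"type":"array","items":{"type":"number"}}}},"required":["moves"]}

```bash
mkdir -p pics; ls
python3 - <<'E'
from bench import *
import cv2
o=get_obs();print(o)
for n in("top","side"):
    im=snapshot(n);cv2.imwrite(f"pics/{n}0.png",im[:,:,::-1])
    c=get_calibration(n);print(n,c)
    for l in("box","cover_grip","jar","trim_ring","wrench","reset_button"):
        print(l,look_for(l,n)[:3])
E
```

```text
pics
{'time': 0.0, 'joint_positions': array([-1.41410816e+00,  8.79549641e-02,  1.37224532e+00, -3.40621839e-05,
        1.68361723e+00, -1.03153153e-01]), 'qvel': array([-0.00146436, -0.00059051,  0.00085039,  0.00032483, -0.00300059,
       -0.00075729]), 'joint_torque': array([-5.03229126e-05, -3.40176344e+01, -3.02433300e+01,  7.17498385e-02,
        3.28275037e-02, -1.77617112e-04]), 'tool_pos': array([ 0.14121539, -0.53120904,  0.30150851]), 'ee_rot': array([-3.14139723e+00,  2.21651787e-03, -1.31095859e+00]), 'wrist_force': array([-0.38788499, -0.3261091 ,  0.23073381]), 'wrist_torque': array([-0.0448919 ,  0.02418101, -0.013004  ]), 'width': 0.09383857904775063}
top {'camera_matrix': array([[561.87459143,   0.        , 313.70986917],
       [  0.        , 561.87459143, 233.91512173],
       [  0.        ,   0.        ,   1.        ]]), 'R': array([[-0.04867094, -0.99879487, -0.00632083],
       [-0.97573965,  0.04889799, -0.21340368],
       [ 0.21345558, -0.00421908, -0.97694366]]), 't': array([0.0388302 , 0.58384193, 1.35302183])}
box [{'bbox': [225.6, 204.2, 297.8, 279.1],
[... 767 characters left out ...]
]), 't': array([0.53845776, 0.2100084 , 1.01820332])}
box [{'bbox': [237.7, 244.2, 341.9, 348.8], 'conf': 0.73}, {'bbox': [308.6, 159.5, 387.4, 208.5], 'conf': 0.27}]
cover_grip [{'bbox': [357.0, 314.0, 458.5, 383.8], 'conf': 0.93}, {'bbox': [395.3, 204.3, 488.7, 268.3], 'conf': 0.92}, {'bbox': [306.1, 158.5, 388.2, 205.7], 'conf': 0.77}]
jar [{'bbox': [382.3, 93.3, 409.6, 136.1], 'conf': 0.71}]
trim_ring [{'bbox': [193.8, 196.3, 259.2, 255.5], 'conf': 0.67}]
wrench [{'bbox': [178.7, 428.8, 267.5, 479.5], 'conf': 0.94}, {'bbox': [306.6, 157.5, 387.6, 206.0], 'conf': 0.6}, {'bbox': [237.9, 247.2, 341.5, 347.6], 'conf': 0.17}]
reset_button [{'bbox': [264.2, 274.1, 274.6, 284.9], 'conf': 0.68}]
```

View pics/top0.png

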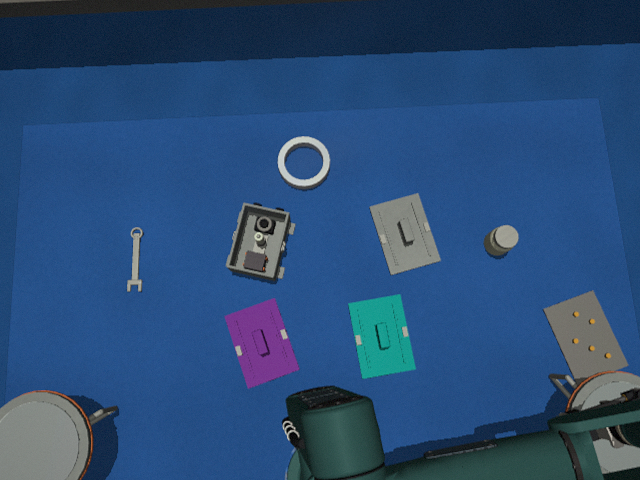

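View pics/side0.png

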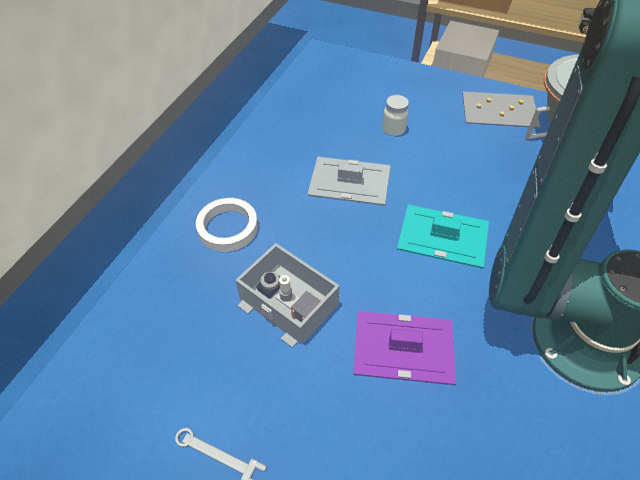

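The top view shows the grey cover at about (405,233), the box at (262,242) with its button at (265,225), and the purple and turquoise look-alikes below them. Next I'll measure these.

```bash
cat > h.py <<'E'
import numpy as np, cv2
def p2w(c,px,z):
    K,R,t=c["camera_matrix"],np.array(c["R"]),np.array(c["t"])
    d=R.T@np.linalg.solve(K,np.array([px[0],px[1],1.]));C=-R.T@t
    return C+d*(z-C[2])/d[2]
def w2p(c,X):
    K,R,t=c["camera_matrix"],np.array(c["R"]),np.array(c["t"])
    q=K@(R@np.array(X)+t);return q[:2]/q[2]
E
python3 - <<'E'
from bench import *
from h import *
for n,rs in (("top",[(215,190,90,100),(360,185,90,100)]),("side",[(230,235,120,120),(300,150,100,65)])):
    im=cv2.imread(f"pics/{n}0.png")
    for i,(x,y,w,h) in enumerate(rs):
        cv2.imwrite(f"pics/{n}0c{i}.png",cv2.resize(im[y:y+h,x:x+w],None,fx=5,fy=5,interpolation=cv2.INTER_CUBIC))
c=get_calibration("top")
for p in [(370,206),(418,193),(440,261),(390,275)]: print(p2w(c,p,.006))
print("btn",p2w(c,(265,224),.05),"box",p2w(c,(262,242),.07), p2w(c,(260,238),.08))
im=cv2.imread("pics/top0.png").astype(int)
m=((np.ptp(im,axis=2)<25)&(im.mean(2)>80)).astype(np.uint8)
for r in((215,190,90,100),(360,185,90,100)):
    x,y,w,h=r;mm=np.zeros_like(m);mm[y:y+h,x:x+w]=m[y:y+h,x:x+w]
    cs,_=cv2.findContours(mm,cv2.RETR_EXTERNAL,cv2.CHAIN_APPROX_NONE);k=max(cs,key=cv2.contourArea)
    R=cv2.minAreaRect(k);print(R,cv2.boxPoints(R))
E
```

```text
[ 0.66573798 -0.14304136  0.006     ]
[ 0.69505286 -0.27316532  0.006     ]
[ 0.5093249  -0.31390454  0.006     ]
[ 0.47926347 -0.18166172  0.006     ]
btn [0.62005693 0.13298221 0.05      ] box [0.56934688 0.14020246 0.07      ] [0.57766371 0.14397648 0.08      ]
((258.7668151855469, 239.6769561767578), (53.366661071777344, 67.53280639648438), 12.994616508483887) [[225.17412 266.57864]
 [240.3595  200.77527]
 [292.3595  212.77527]
 [277.17413 278.57864]]
((404.4760437011719, 233.50753784179688), (72.72322082519531, 51.694217681884766), 72.47443389892578) [[368.87906 206.61711]
 [418.1738  191.05037]
 [440.07303 260.39795]
 [390.7783  275.96472]]
```

View crops.

View pics/top0c0.png

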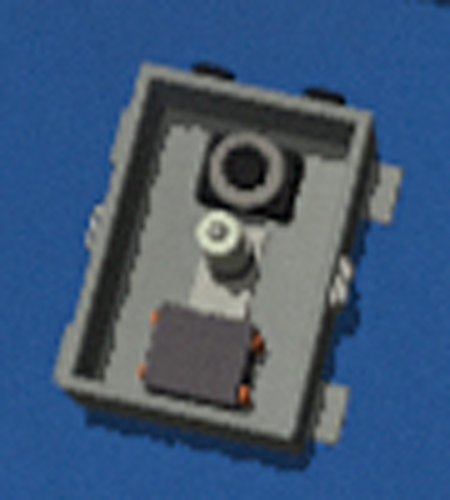

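View pics/side0c0.png

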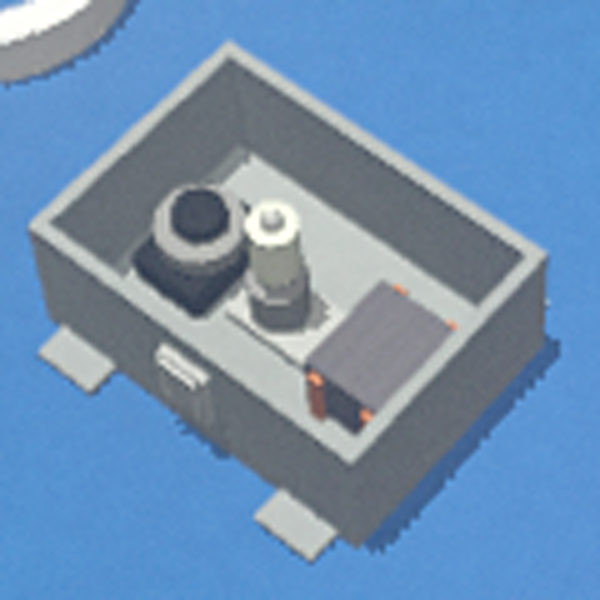

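```bash
cat > fit.py <<'E'
from bench import *
from h import *
from scipy.optimize import least_squares as ls
T,S=get_calibration("top"),get_calibration("side")
def tri(a,b):
    f=lambda X:np.r_[w2p(T,X)-a,w2p(S,X)-b];r=ls(f,[.5,0,.05]);return r.x,r.fun
def fit(L,W,z,obs,x0):
    def f(p):
        c,s=np.cos(p[2]),np.sin(p[2]);o=[]
        for cam,q,(u,v) in obs:
            o.append(w2p(cam,[p[0]+c*u*L/2-s*v*W/2,p[1]+s*u*L/2+c*v*W/2,z])-q)
        return np.concatenate(o)
    r=ls(f,x0);return r.x,r.fun
E
python3 - <<'E'
from fit import *
np.set_printoptions(precision=4,suppress=True)
print("btn",*tri((263.6,223.4),(270,277.6)));print("pin",*tri((258.6,236.4),(284.6,278)))
t=[(243.6,203),(289.6,213),(275,278),(227,267)];s=[(276,243.4),(339.4,286.4),(300,327),(236.6,280)]
# top corners: TL=+x+y, TR=+x-y, BR=-x-y, BL=-x+y
cc=[(1,1),(1,-1),(-1,-1),(-1,1)]
w=[p2w(T,p,.07) for p in t];print(np.array(w)); print(np.array([p2w(S,p,.07) for p in s]))
o1=[(T,p,k) for p,k in zip(t,cc)]
sc=[(1,-1),(-1,-1),(-1,1),(1,1)]
o2=[(S,p,k) for p,k in zip(s,sc)]
for o in(o1,o2,o1+o2): print("box",*fit(.17,.12,.07,o,[.57,.14,-.2]))
tc=[(368.9,206.6),(418.2,191.1),(440.1,260.4),(390.8,276)]
print("cover",*fit(.19,.136,.006,[(T,p,k) for p,k in zip(tc,cc)],[.587,-.228,.2]))
E
```

```text
btn [0.6248 0.1374 0.0434] [-0.126  -0.5125  0.4027  0.1315]
pin [0.5838 0.1477 0.0798] [-0.1614 -0.7079  0.5476  0.1797]
[[0.6728 0.184  0.07  ]
 [0.6407 0.0683 0.07  ]
 [0.4771 0.1108 0.07  ]
 [0.5105 0.2287 0.07  ]]
[[0.6432 0.0701 0.07  ]
 [0.4803 0.1172 0.07  ]
 [0.514  0.2298 0.07  ]
 [0.6744 0.1842 0.07  ]]
box [ 0.5753  0.1479 -0.2652] [ 0.1687 -0.1134  0.1931 -0.3571 -0.6158 -0.1242  0.2648  0.5811]
box [ 0.5781  0.1501 -0.2798] [ 0.2232 -0.3796  0.4449 -0.4285  0.1947  0.8452 -0.8742 -0.292 ]
box [ 0.5771  0.1493 -0.2738] [-0.044  -0.8993 -0.1282 -0.7622 -1.5209 -0.6794 -0.5208 -0.373   0.5466
 -0.4635  1.0978 -0.8592  1.2043  0.5792 -0.273  -0.1963]
cover [ 0.5879 -0.228   0.2325] [-0.054  -0.1474 -0.5776  1.5779  0.6492 -0.1175 -0.0326 -1.2319]
```

View pics/top0c1.png

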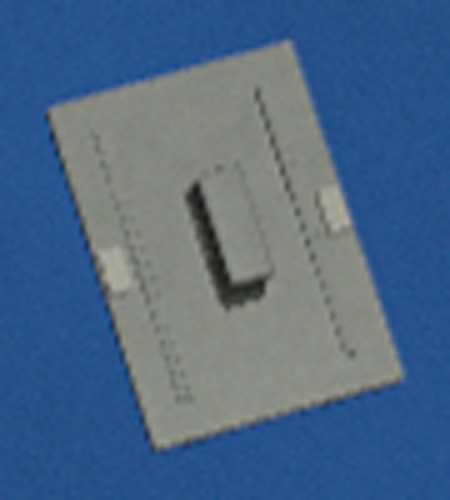

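>>> jog_arm(
  moves=[
    [0,0,0,32,48,0,94],
    [0,0,0,32,48,0,94],
    [0,0,0,32,48,0,94],
    [0,0,0,32,48,0,94],
    [0,0,0,32,48,0,94],
    [0,0,0,32,48,0,94],
    [0,0,0,32,48,0,94],
    [0,0,0,32,48,0,94],
    [0,0,0,32,48,0,94],
    [0,0,0,32,48,0,94],
    [0,0,0,32,48,0,94],
    [0,0,0,32,48,0,94],
  ],
)

```text
time: 2.2
tool_pos: [0.5261, 0.0463, 0.303]
ee_rot: [-3.141, -0.001, -1.311]
wrist_force: [1.0, 0.1, 1.1]
width: 0.0943
```

>>> jog_arm(
  moves=[
    [0,0,0,32,48,0,94],
    [0,0,0,20,48,0,0],
    [0,0,0,0,0,0,0],
    [0,0,0,0,0,0,0],
  ],
)

```text
time: 2.7
tool_pos: [0.5771, 0.1402, 0.3025]
ee_rot: [3.141, -0.001, -1.311]
wrist_force: [-1.3, -0.5, 0.7]
width: 0.0673
```

Run:
```python
from bench import *
from h import *
c=get_calibration("wrist");im=snapshot("wrist");cv2.imwrite("pics/w1.png",im[:,:,::-1]);o=get_obs()
import pickle;pickle.dump(c,open("w1.pkl","wb"))
print(o["tool_pos"],o["ee_rot"],o["width"],o["time"],o["wrist_force"])
b=np.array([.577,.149]);y=-.272
for X in ([*b,.07],[.625,.1365,.0434],[.5838,.1477,.08]):print(w2p(c,X))
print(look_for("reset_button","wrist")[:2],look_for("box","wrist")[:2])
```

```text
[0.5770243  0.13961245 0.30282801] [ 3.14135502e+00 -6.39510840e-04 -1.31181749e+00] 0.06340932772664007 2.75 [-0.24924417  0.94291428  0.36234733]
[309.3860867  222.33201254]
[337.27409722 167.64924259]
[312.67534955 218.00147342]
[{'bbox': [322.0, 151.7, 349.1, 181.3], 'conf': 0.93}] [{'bbox': [202.7, 89.9, 420.4, 328.6], 'conf': 0.97}]
```

View pics/w1.png

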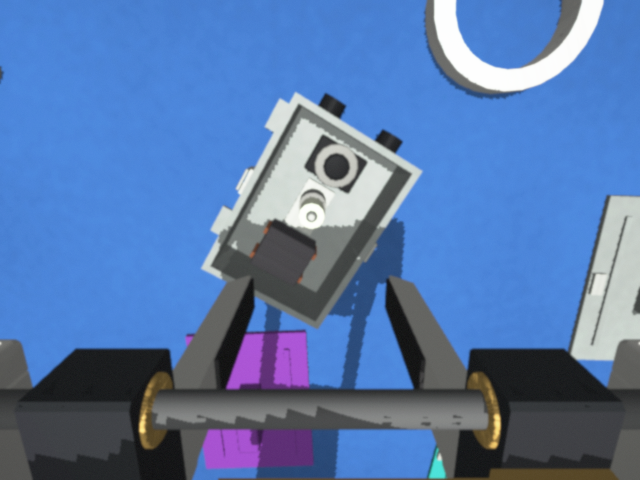

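Run:
```python
import cv2
im=cv2.imread("pics/w1.png");cv2.imwrite("pics/w1c.png",cv2.resize(im[85:335,190:430],None,fx=2.4,fy=2.4,interpolation=cv2.INTER_CUBIC))
```

```text
(no output)
```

View pics/w1c.png

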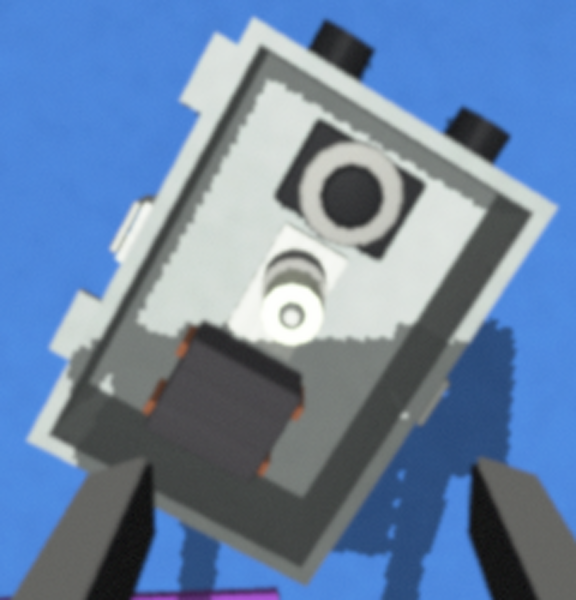

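Run:
```python
from fit import *
import pickle
np.set_printoptions(precision=4,suppress=True)
c=pickle.load(open("w1.pkl","rb"))
cc=[(1,1),(1,-1),(-1,-1),(-1,1)];w=[(295.4,92.1),(422,171.3),(316.3,327.9),(201.3,268.3)]
ow=[(c,p,k) for p,k in zip(w,cc)]
print("box",*fit(.17,.12,.07,ow,[.57,.14,-.2]))
t=[(243.6,203),(289.6,213),(275,278),(227,267)];s=[(276,243.4),(339.4,286.4),(300,327),(236.6,280)]
sc=[(1,-1),(-1,-1),(-1,1),(1,1)]
r,f=fit(.17,.12,.07,ow+[(T,p,k) for p,k in zip(t,cc)]+[(S,p,k) for p,k in zip(s,sc)],[.57,.14,-.2]);print(r,f)
print("pin",p2w(c,(311.3,216.7),.08),"btn",p2w(c,(336.7,166.3),.0434))
for b in (r,):
  d=p2w(c,(311.3,216.7),.08)[:2]-b[:2];cs,sn=np.cos(b[2]),np.sin(b[2]);print("pin in box",cs*d[0]+sn*d[1],-sn*d[0]+cs*d[1])
  print("btn exp",b[:2]+.05*np.array([cs,sn]))
```

```text
box [ 0.5773  0.151  -0.2758] [-0.1459 -0.7597  0.5765 -0.2313  0.7965  1.7789 -1.2111 -0.1787]
[ 0.5772  0.1507 -0.2751] [ 0.1932 -0.5211  0.939  -0.1132  1.2416  1.9323 -0.7705  0.0723 -0.5437
 -0.9485 -0.6457 -0.7538 -2.1382 -0.6908 -1.1186 -0.4447  0.2523 -0.0199
  0.7614 -0.282   0.7499  1.1805 -0.6676  0.2574]
pin [0.5846 0.1491 0.08  ] btn [0.626  0.1373 0.0434]
pin in box 0.007501128137653451 0.00046899356465924255
btn exp [0.6253 0.1371]
```

>>> jog_arm(
  moves=[
    [0,0,0,24,-1,0,0],
    [0,0,0,24.5,-1.4,0,0],
    [0,0,0,0,0,-30,0],
    [0,0,0,0,0,-40,0],
    [0,0,0,0,0,-40,0],
    [0,0,0,0,0,-36,0],
    [0,0,0,0,0,0,0],
  ],
)

```text
time: 3.72
tool_pos: [0.6236, 0.1365, 0.1531]
ee_rot: [3.134, 0.001, -1.313]
wrist_force: [-0.5, -0.1, -0.2]
width: 0.0006
```

Run:
```python
from bench import *
from h import *
c=get_calibration("side");im=snapshot("side")[:,:,::-1]
cv2.imwrite("pics/s2.png",cv2.resize(im[200:350,220:380],None,fx=4,fy=4,interpolation=cv2.INTER_CUBIC))
print(get_obs()["tool_pos"])
```

```text
[0.62508161 0.13691264 0.15601962]
```

View pics/s2.png

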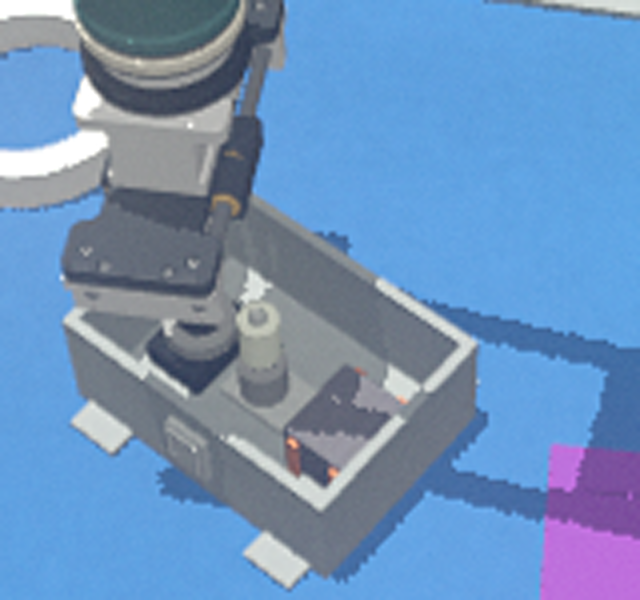

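The fingers stand above the button, clear of the walls and the pin. I'll go down in small steps.

>>> jog_arm(
  moves=[
    [0,0,0,0,0,-6,0],
    [0,0,0,0,0,-5,0],
    [0,0,0,0,0,-3,0],
    [0,0,0,0,0,0,0],
  ],
)

```text
time: 4.28
tool_pos: [0.6261, 0.1381, 0.1432]
ee_rot: [-3.141, -0.0, -1.311]
wrist_force: [-0.6, -0.4, 1.2]
width: 0.0008
```

>>> jog_arm(
  moves=[
    [0,0,0,0,0,-2,0],
    [0,0,0,0,0,0,0],
  ],
)

```text
time: 4.53
tool_pos: [0.6261, 0.1381, 0.1412]
ee_rot: [-3.141, -0.0, -1.311]
wrist_force: [1.0, 0.4, 2.8]
width: 0.0005
```

>>> jog_arm(
  moves=[
    [0,0,0,0,0,-2,0],
    [0,0,0,0,0,0,0],
  ],
)

```text
time: 4.78
tool_pos: [0.6261, 0.1381, 0.1391]
ee_rot: [-3.141, -0.0, -1.311]
wrist_force: [-0.0, -0.3, 4.3]
width: 0.0005
```

>>> jog_arm(
  moves=[
    [0,0,0,0,0,-2,0],
    [0,0,0,0,0,0,0],
  ],
)

```text
time: 5.03
tool_pos: [0.6261, 0.1381, 0.1375]
ee_rot: [-3.14, -0.0, -1.311]
wrist_force: [-0.6, -0.1, 6.1]
width: 0.0002
```

>>> jog_arm(
  moves=[
    [0,0,0,0,0,-1,0],
    [0,0,0,0,0,0,0],
  ],
)

```text
time: 5.28
tool_pos: [0.6261, 0.1381, 0.1374]
ee_rot: [-3.14, -0.0, -1.311]
wrist_force: [-1.9, -1.0, 8.3]
width: 0.0005
```

>>> jog_arm(
  moves=[
    [0,0,0,0,0,-1,0],
    [0,0,0,0,0,0,0],
  ],
)

```text
time: 5.52
tool_pos: [0.6261, 0.1381, 0.1374]
ee_rot: [-3.14, -0.0, -1.311]
wrist_force: [-2.7, -0.2, 11.6]
width: 0.0004
```

>>> jog_arm(
  moves=[
    [0,0,0,0,0,-1,0],
    [0,0,0,0,0,0,0],
    [0,0,0,0,0,25,0],
    [0,0,0,0,0,50,0],
    [0,0,0,0,0,55,94],
    [0,0,0,0,-50,30,94],
    [0,0,0,0,-60,0,94],
    [0,0,0,0,-60,0,94],
    [0,0,0,-8,-60,0,94],
    [0,0,0,-10,-60,0,94],
    [0,0,-0.027,-20,-60,0,94],
    [0,0,0,0,0,0,94],
  ],
)

```text
time: 7.02
tool_pos: [0.5862, -0.2154, 0.2918]
ee_rot: [3.139, 0.001, -1.345]
wrist_force: [0.4, 0.6, -0.8]
width: 0.0773
```

Run:
```python
from bench import *
from h import *
c=get_calibration("wrist");im=snapshot("wrist");cv2.imwrite("pics/w3.png",im[:,:,::-1]);o=get_obs()
import pickle;pickle.dump(c,open("w3.pkl","wb"))
print(o["tool_pos"],o["ee_rot"],o["width"],o["time"],o["wrist_force"])
for u,v in((1,1),(1,-1),(-1,-1),(-1,1)):
    a=.2325;x=u*.095;y=v*.068;print(w2p(c,[.588+np.cos(a)*x-np.sin(a)*y,-.228+np.sin(a)*x+np.cos(a)*y,.006]))
print(look_for("cover_grip","wrist")[:2])
im=snapshot("top")[:,:,::-1]
cv2.imwrite("pics/t3.png",cv2.resize(im[190:290,210:310],None,fx=5,fy=5,interpolation=cv2.INTER_CUBIC))
```

```text
[ 0.58708011 -0.21304568  0.29211255] [ 3.13974767e+00  2.05369218e-03 -1.34182100e+00] 0.08060303860287063 7.075 [0.27568086 0.67601851 0.25567533]
[258.80195633 110.79969502]
[407.17498927 109.6395113 ]
[396.60104012 298.58683545]
[268.3340163  299.38012518]
[{'bbox': [261.4, 110.2, 409.0, 300.9], 'conf': 0.83}, {'bbox': [154.8, 328.3, 278.6, 477.6], 'conf': 0.68}]
```

View pics/w3.png

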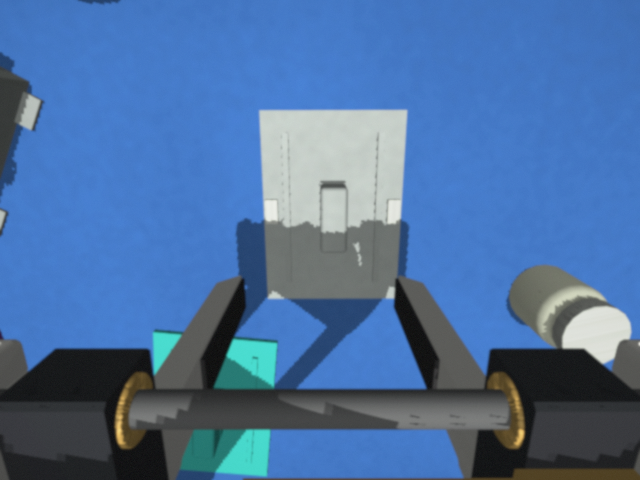

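View pics/t3.png

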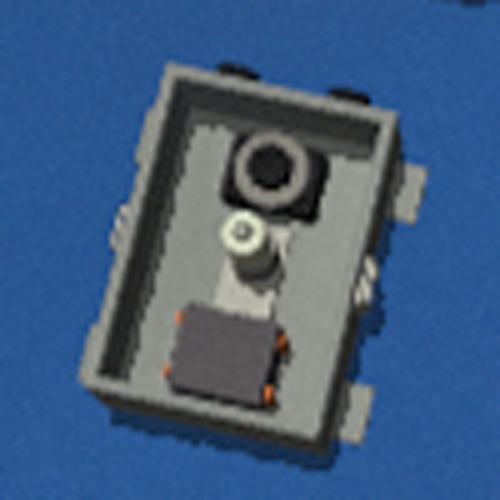

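>>> jog_arm(
  moves=[
    [0,0,0,0,-15,-30,94],
    [0,0,0,0,0,-50,94],
    [0,0,0,0,0,-50,94],
    [0,0,0,0,0,-30,94],
    [0,0,0,0,0,0,94],
  ],
)

```text
time: 7.8
tool_pos: [0.5869, -0.2233, 0.1298]
ee_rot: [3.136, 0.005, -1.335]
wrist_force: [-1.0, 0.2, 0.4]
width: 0.0942
```

Run:
```python
from bench import *
from h import *
im=snapshot("wrist");cv2.imwrite("pics/w4.png",im[:,:,::-1]);o=get_obs()
print(o["tool_pos"],o["ee_rot"],o["width"])
```

```text
[ 0.58815177 -0.22425546  0.13270479] [ 3.13971117e+00  1.86380621e-03 -1.33538809e+00] 0.09412654584159547
```

View pics/w4.png

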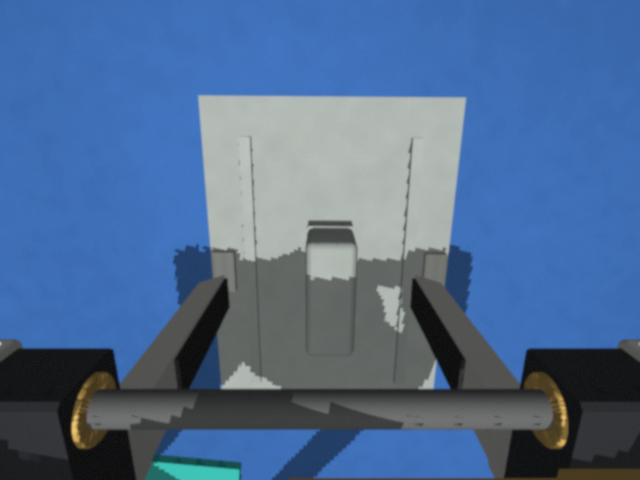

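>>> jog_arm(
  moves=[
    [0,0,0,0,-4,-10,94],
    [0,0,0,0,0,-11,94],
    [0,0,0,0,0,0,94],
    [0,0,0,0,0,0,94],
  ],
)

```text
time: 8.35
tool_pos: [0.5881, -0.2304, 0.113]
ee_rot: [-3.141, -0.0, -1.338]
wrist_force: [-0.4, -0.2, 0.3]
width: 0.094
```

>>> jog_arm(
  moves=[
    [0,0,0,0,0,0,20],
    [0,0,0,0,0,0,10],
    [0,0,0,0,0,0,10],
    [0,0,0,0,0,0,10],
    [0,0,0,0,0,0,10],
    [0,0,0,0,0,0,10],
    [0,0,0,0,0,0,10],
    [0,0,0,0,0,0,10],
  ],
)

```text
time: 9.35
tool_pos: [0.5879, -0.2297, 0.1127]
ee_rot: [3.141, 0.001, -1.338]
wrist_force: [-1.4, 2.4, 0.4]
width: 0.0237
```

>>> jog_arm(
  moves=[
    [0,0,0,0,0,10,10],
    [0,0,0,0,0,30,10],
    [0,0,0,0,0,40,10],
    [0,0,0,0,0,40,10],
    [0,0,0,0,0,20,10],
    [0,0,0,0,0,0,10],
    [0,0,0,0,0,0,10],
  ],
)

```text
time: 10.22
tool_pos: [0.5875, -0.2301, 0.251]
ee_rot: [3.139, 0.002, -1.338]
wrist_force: [-0.4, 0.9, -3.5]
width: 0.0238
```

Run:
```python
from bench import *
from h import *
im=snapshot("side");o=get_obs()
cv2.imwrite("pics/s5.png",im[:,:,::-1])
im=snapshot("wrist");cv2.imwrite("pics/w5.png",im[:,:,::-1])
print(o["tool_pos"],o["ee_rot"],o["width"],o["wrist_force"],o["wrist_torque"])
```

```text
[ 0.58733695 -0.23001705  0.25045142] [ 3.13852663e+00  2.20642297e-03 -1.33804567e+00] 0.02378907897253803 [ 0.10550686  0.97920928 -4.1097154 ] [-0.00887976  0.00250119 -0.01235802]
```

View pics/s5.png

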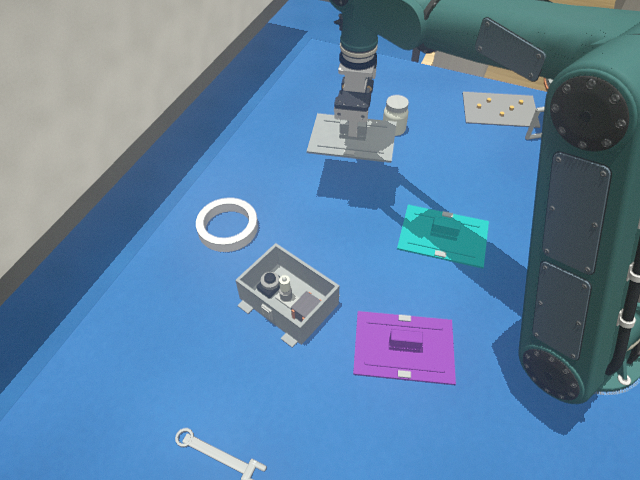

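View pics/w5.png

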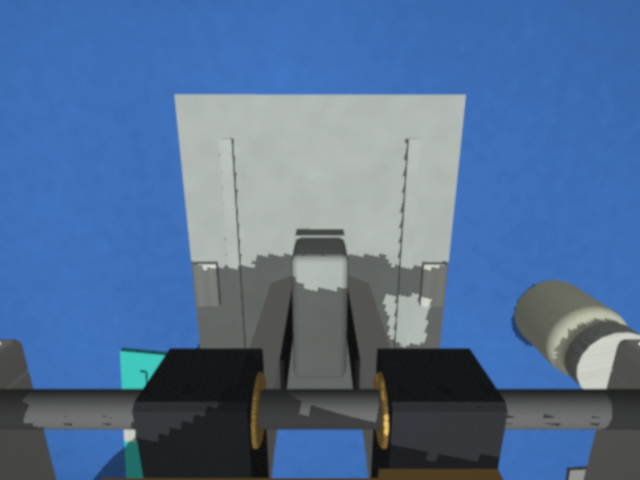

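Run:
```python
from bench import *
from h import *
np.set_printoptions(precision=4,suppress=True)
c=get_calibration("wrist");o=get_obs();z=o["tool_pos"][2]-.113
for zz in(z+.006,):
  a=p2w(c,(175.5,94.5),zz);b=p2w(c,(465.5,94.5),zz);print(a,b,np.linalg.norm(a-b))
  d=(a-b)[:2]/np.linalg.norm(a-b);ux=np.array([d[1],-d[0]]);m=(a+b)[:2]/2
  print("yaw",np.arctan2(ux[1],ux[0]),"centre",m-.095*ux,"tcp",o["tool_pos"],o["ee_rot"], "off",m-.095*ux-o["tool_pos"][:2])
# block top edges far: (296,238)-(344,238)? at z+.048
p=p2w(c,(320,234),z+.048);print(p)
```

```text
[ 0.6648 -0.1426  0.1433] [ 0.6957 -0.2736  0.1433] 0.13463654734998298
yaw 0.23180976275907053 centre [ 0.5878 -0.2299] tcp [ 0.5874 -0.23    0.2503] [ 3.1384  0.0024 -1.3381] off [0.0004 0.    ]
[ 0.6265 -0.2207  0.1853]
```

>>> jog_arm(
  moves=[
    [0,0,0,0,20,0,10],
    [0,0,-0.05,0,40,0,10],
    [0,0,-0.06,0,45,0,10],
    [0,0,-0.06,0,45,0,10],
    [0,0,-0.06,0,45,0,10],
    [0,0,-0.06,-1,45,0,10],
    [0,0,-0.06,-1,45,0,10],
    [0,0,-0.06,-1,45,0,10],
    [0,0,-0.06,-1,30,0,10],
    [0,0,-0.038,0,18,0,10],
    [0,0,0,0,0,0,10],
    [0,0,0,0,0,0,10],
  ],
)

```text
time: 11.82
tool_pos: [0.5836, 0.1477, 0.2524]
ee_rot: [3.141, -0.001, -1.845]
wrist_force: [-0.5, 0.3, -3.1]
width: 0.0237
```

Run:
```python
from bench import *
from h import *
np.set_printoptions(precision=4,suppress=True)
c=get_calibration("wrist");im=snapshot("wrist");cv2.imwrite("pics/w6.png",im[:,:,::-1]);o=get_obs()
im=snapshot("side")[:,:,::-1];cv2.imwrite("pics/s6.png",cv2.resize(im[180:380,200:400],None,fx=3,fy=3))
print(o["tool_pos"],o["ee_rot"],o["width"],o["wrist_force"],o["wrist_torque"],o["joint_positions"])
```

```text
[0.5838 0.1473 0.2525] [ 3.1412 -0.0007 -1.846 ] 0.023719142845323133 [-0.2834 -0.6666 -3.3506] [ 0.0453  0.045  -0.0259] [ 0.1532  0.2175  1.3222 -0.0005  1.6025  1.9993]
```

View pics/w6.png

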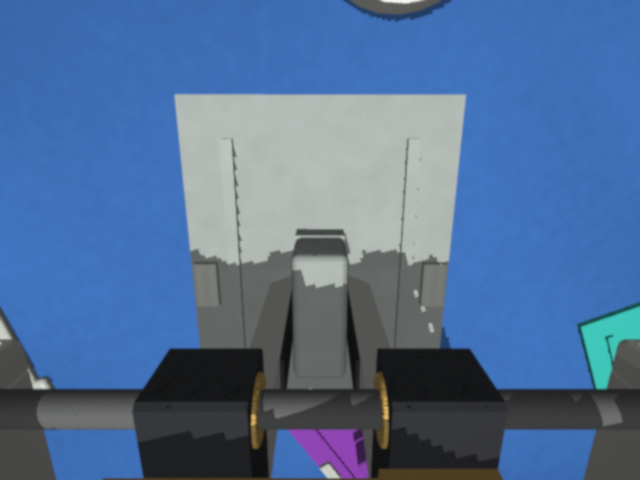

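View pics/s6.png

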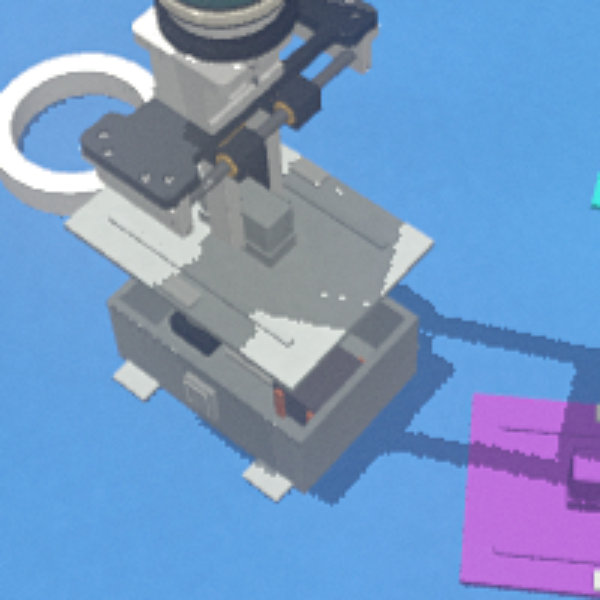

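>>> jog_arm(
  moves=[
    [0,0,0,0.3,1.3,-20,10],
    [0,0,0,0,0,-25,10],
    [0,0,0,0,0,-10,10],
    [0,0,0,0,0,0,10],
    [0,0,0,0,0,0,10],
  ],
)

```text
time: 12.55
tool_pos: [0.5849, 0.1489, 0.1991]
ee_rot: [-3.14, 0.001, -1.846]
wrist_force: [0.1, 0.2, -2.9]
width: 0.0235
```

>>> jog_arm(
  moves=[
    [0,0,0,0,0,-2,10],
    [0,0,0,0,0,-2,10],
    [0,0,0,0,0,0,10],
  ],
)

```text
time: 12.92
tool_pos: [0.5842, 0.1491, 0.1936]
ee_rot: [3.141, -0.0, -1.846]
wrist_force: [-0.7, -0.4, -3.4]
width: 0.0238
```

>>> jog_arm(
  moves=[
    [0,0,0,0,0,-1,10],
    [0,0,0,0,0,-1,10],
    [0,0,0,0,0,0,10],
  ],
)

```text
time: 13.3
tool_pos: [0.5843, 0.149, 0.1915]
ee_rot: [3.141, -0.0, -1.846]
wrist_force: [0.1, 0.6, -3.6]
width: 0.0234
```

>>> jog_arm(
  moves=[
    [0,0,0,0,0,-1,10],
    [0,0,0,0,0,-1,10],
    [0,0,0,0,0,0,10],
  ],
)

```text
time: 13.68
tool_pos: [0.5842, 0.1491, 0.1896]
ee_rot: [3.141, -0.0, -1.846]
wrist_force: [-1.7, -0.1, -2.9]
width: 0.0236
```

>>> jog_arm(
  moves=[
    [0,0,0,0,0,-1,10],
    [0,0,0,0,0,0,10],
  ],
)

```text
time: 13.92
tool_pos: [0.5842, 0.1491, 0.1886]
ee_rot: [3.141, -0.0, -1.846]
wrist_force: [-1.2, 0.3, -3.1]
width: 0.0237
```

>>> jog_arm(
  moves=[
    [0,0,0,0,0,-1,10],
    [0,0,0,0,0,0,10],
  ],
)

```text
time: 14.18
tool_pos: [0.5842, 0.1492, 0.1877]
ee_rot: [3.141, -0.0, -1.846]
wrist_force: [-1.2, -0.7, -2.3]
width: 0.0243
```

>>> jog_arm(
  moves=[
    [0,0,0,0,0,-1,10],
    [0,0,0,0,0,0,10],
  ],
)

```text
time: 14.42
tool_pos: [0.5842, 0.1492, 0.1876]
ee_rot: [-3.141, 0.0, -1.846]
wrist_force: [-4.0, 0.6, 3.0]
width: 0.0241
```

>>> jog_arm(
  moves=[
    [0,0,0,0,0,-1,10],
    [0,0,0,0,0,0,10],
  ],
)

```text
time: 14.68
tool_pos: [0.5842, 0.1492, 0.1865]
ee_rot: [-3.141, 0.0, -1.846]
wrist_force: [-3.8, 0.9, 4.5]
width: 0.0238
```

>>> jog_arm(
  moves=[
    [0,0,0,0,0,-1,10],
    [0,0,0,0,0,0,10],
  ],
)

```text
time: 14.92
tool_pos: [0.5843, 0.1492, 0.1854]
ee_rot: [-3.141, 0.0, -1.846]
wrist_force: [-3.6, 0.4, 5.5]
width: 0.0238
```

>>> jog_arm(
  moves=[
    [0,0,0,0,0,-1,10],
    [0,0,0,0,0,0,10],
  ],
)

```text
time: 15.18
tool_pos: [0.5842, 0.1492, 0.1847]
ee_rot: [-3.141, 0.0, -1.846]
wrist_force: [-5.7, 0.4, 5.3]
width: 0.0241
```

>>> jog_arm(
  moves=[
    [0,0,0,-1,0,-1,10],
    [0,0,0,0,0,0,10],
  ],
)

```text
time: 15.42
tool_pos: [0.5839, 0.1492, 0.1841]
ee_rot: [-3.139, 0.001, -1.846]
wrist_force: [-2.8, 0.4, 6.9]
width: 0.0236
```

>>> jog_arm(
  moves=[
    [0,0,0,0,0,-1,10],
    [0,0,0,0,0,0,10],
  ],
)

```text
time: 15.68
tool_pos: [0.5839, 0.1492, 0.1833]
ee_rot: [-3.139, 0.001, -1.846]
wrist_force: [-4.2, 1.4, 6.7]
width: 0.0237
```

>>> jog_arm(
  moves=[
    [0,0,0,0,0,-1,10],
    [0,0,0,0,0,0,10],
  ],
)

```text
time: 15.92
tool_pos: [0.584, 0.1492, 0.1827]
ee_rot: [-3.139, 0.001, -1.846]
wrist_force: [-4.4, 1.0, 8.6]
width: 0.0236
```

>>> jog_arm(
  moves=[
    [0,0,0,0,0,-1,10],
    [0,0,0,0,0,0,10],
  ],
)

```text
time: 16.18
tool_pos: [0.5839, 0.1491, 0.1826]
ee_rot: [-3.139, 0.001, -1.846]
wrist_force: [-4.2, 0.7, 10.8]
width: 0.0239
```

>>> jog_arm(
  moves=[
    [0,0,0,-0.8,0,-1,10],
    [0,0,0,0,0,-1,10],
    [0,0,0,0,0,0,10],
    [0,0,0,0,0,0,10],
  ],
)

```text
time: 16.68
tool_pos: [0.5838, 0.1491, 0.1826]
ee_rot: [-3.136, 0.002, -1.846]
wrist_force: [-5.2, -0.1, 16.4]
width: 0.0236
```

Run:
```python
from bench import *
from h import *
np.set_printoptions(precision=4,suppress=True)
im=snapshot("wrist");cv2.imwrite("pics/w7.png",im[:,:,::-1]);o=get_obs()
im=snapshot("side")[:,:,::-1];cv2.imwrite("pics/s7.png",cv2.resize(im[180:380,200:400],None,fx=3,fy=3,interpolation=cv2.INTER_CUBIC))
print(o["tool_pos"],o["ee_rot"],o["width"],o["wrist_force"],o["wrist_torque"])
```

```text
[0.5838 0.1491 0.1826] [-3.1358  0.002  -1.846 ] 0.02401221003900733 [-5.1575 -1.1016 16.9127] [-0.1769  1.5067  0.0026]
```

View pics/w7.png

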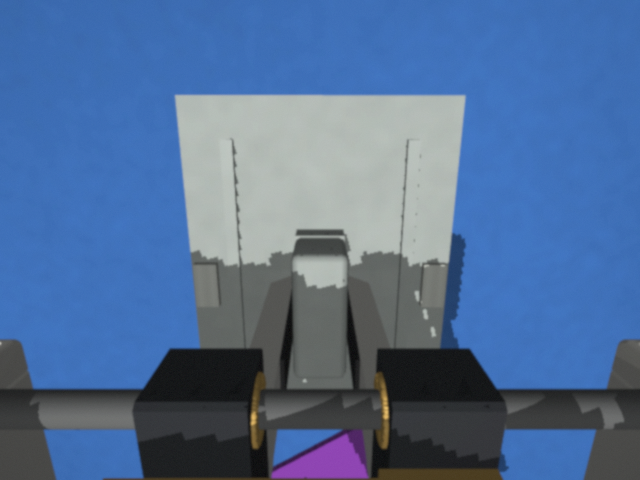

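View pics/s7.png

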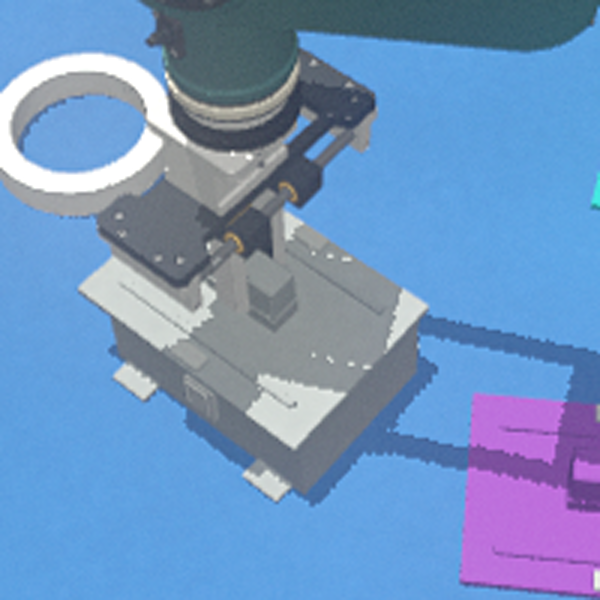

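The cover lies on the rim and the tool has stopped 5 mm below first collar contact. I'll undo most of my last sideways nudge, because it tilted the tool slightly, and then check that it holds steady.

>>> jog_arm(
  moves=[
    [0,0,0,1.2,0,0,10],
    [0,0,0,0,0,0,10],
    [0,0,0,0,0,0,10],
    [0,0,0,0,0,0,10],
    [0,0,0,0,0,0,10],
    [0,0,0,0,0,0,10],
    [0,0,0,0,0,0,10],
  ],
)

```text
time: 17.65
tool_pos: [0.584, 0.1491, 0.1826]
ee_rot: [-3.138, 0.001, -1.846]
wrist_force: [-10.7, -1.0, 17.6]
width: 0.0235
```

Run:
```python
from fit import *
np.set_printoptions(precision=4,suppress=True)
o=get_obs();print(o["tool_pos"],o["ee_rot"],o["width"],o["wrist_force"],o["wrist_torque"])
im=snapshot("top")[:,:,::-1];cv2.imwrite("pics/t8.png",im)
for l in("jar","trim_ring","wrench"):print(l,look_for(l,"top")[:1])
snapshot("side")
print(get_obs()["tool_pos"],get_obs()["time"])
# expected flush vs 5mm-up: front edge corners in side view
b=[.584,.1491];a=-.2752
for z in(.076,.081):
  print(z,[w2p(S,[b[0]+np.cos(a)*u*.095-np.sin(a)*v*.068,b[1]+np.sin(a)*u*.095+np.cos(a)*v*.068,z]).round(1) for u,v in((-1,-1),(-1,1),(1,1))])
```

```text
[0.584  0.1491 0.1826] [-3.1383  0.0012 -1.8459] 0.023501232240055545 [-10.7239  -1.0394  17.5895] [-0.1773  1.8287 -0.0064]
jar [{'bbox': [483.7, 226.6, 517.6, 259.9], 'conf': 0.57}]
trim_ring [{'bbox': [279.0, 135.6, 331.0, 189.5], 'conf': 0.65}]
wrench [{'bbox': [130.9, 229.3, 142.1, 289.8], 'conf': 0.73}]
[0.584  0.1492 0.1826] 17.9
0.076 [array([343.9, 282.7]), array([299. , 330.7]), array([226.5, 276.8])]
0.081 [array([343.9, 281.3]), array([298.9, 329.3]), array([226.2, 275.4])]
```

>>> jog_arm(
  moves=[
    [0,0,0,-0.7,0,0,10],
    [0,0,0,0,0,0,10],
    [0,0,0,0,0,0,10],
    [0,0,0,0,0,0,10],
  ],
)

```text
time: 18.4
tool_pos: [0.5839, 0.1491, 0.1826]
ee_rot: [-3.137, 0.002, -1.846]
wrist_force: [-7.3, -0.6, 17.4]
width: 0.0235
```

Run:
```python
from bench import *
o=get_obs();print(o["tool_pos"],o["ee_rot"],o["width"],o["wrist_force"])
print(close_job())
```

```text
[0.58386638 0.14912921 0.18259672] [-3.13682017e+00  1.69864267e-03 -1.84594838e+00] 0.023499970436101716 [-7.26199562 -0.55479977 17.35694031]
the job is handed in; nothing more can be done
None
```

I pressed the reset button to its stop and released it, then put the grey cover on the pin and handed in the job at about 18 s, still gripping the cover and pressing it down. `close_job()` gave no verdict, so everything below rests on my own checks.

**Button:** it travelled about 6 mm and then went solid at 6 to 12 N. After I let go, the top camera showed it standing as before.

**Cover on the pin:** I measured the pin near +7 mm along the box and lowered the cover straight onto it. It dropped over without a sliding search.

**Final hold:**
- **Depth:** the tool stopped hard 5.0 mm below the first touch of the collar. Another 3 mm of commanded travel moved it no further, which fits the cover being flush on the rim.
- **Push and grip:** about 17 N down, with the fingers still closed on the block at 23.5 mm.
- **Squareness:** tilt is about 0.005 rad. Yaw is within about 0.01 rad of the box, going by the box's measured angle.

**Bystanders:** the detector puts the ring, jar and wrench within a few pixels of where they started.

**Not clear-cut:**
- A sideways force of 5 to 11 N stayed on the tool, about 7 N at the end. It is probably the bore leaning on the pin, and small nudges did not clear it.
- The side camera could not tell flush from 5 mm high, so the flush reading rests on the travel and the hard stop.
- I could not see the button under the cover at the end.

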